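Put the tape measure back in the sliding-door case

TASK

The yellow tape measure standing in front of the bench case belongs in the blue holder behind one of its two clear sliding doors. Slide the door that covers the holder across the other one, set the tape measure down upright in the holder's recess without dropping it, and slide that door fully shut again so that both doors are closed against the dust. Leave the jar of screws in the other compartment as it stands.

Things in the scene. Friction and masses are not known exactly. Their poses are not given: they have to be found in the camera images.
- case: plywood case fixed to the bench, 420 mm (its y) x 180 mm (x); origin mid-underside, x to the back, z up. A 78 mm high wall at y = 0 parts left (+y) and right (-y) compartments; inner floor at z = 8 mm. Its top rises 12 degrees towards +x: 94 mm high at the front, 132 mm at the back. In it two clear doors, 211 x 164 x 4 mm, slide along y and overlap 20 mm; open only one at a time
- upper_door (a joint): travel (m) of the upper door, which covers the left (+y) compartment: 0 shut, 0.147 fully open, sliding to the case's -y over the lower door. That bares a gap from y = 54 to 201 mm, x = -76 to 76 mm of the case. About 1.5 N of friction; stays where it is left. It cannot pass the lower door's handle
- lower_door (a joint): travel (m) of the lower door, which lies 8 mm deeper and covers the right (-y) compartment: 0 shut, 0.147 fully open, sliding to the case's +y beneath the upper door. That bares a gap from y = -201 to -54 mm, x = -76 to 76 mm of the case. About 1.5 N of friction; stays where it is left
- upper_door_pull (a point): handle of the upper (left) door: a black upright bar 14 mm wide (case x), 34 mm long (y), 24 mm tall on a 4 mm steel foot 26 x 34 mm. This point is the middle of the bar's top, 28 mm above the clear sheet (square to the slope) and 25 mm from the door's outer (+y) end. Before and behind it the sheet is free for 40 mm and more
- lower_door_pull (a point): handle of the lower (right) door: a black upright bar 14 mm wide (case x), 34 mm long (y), 24 mm tall on a 4 mm steel foot 26 x 34 mm. This point is the middle of the bar's top, 28 mm above the clear sheet (square to the slope) and 25 mm from the door's outer (-y) end. Before and behind it the sheet is free for 40 mm and more
- holder: blue block fixed in the left or right compartment, square to the case, 127 mm from the case's middle along y: 150 (x) x 126 (y) x 22 mm, origin mid-underside. Its top has a central recess with a yellow floor, 46 mm (x) x 86 mm (y), 16 mm deep, with a 3 mm chamfer; the recess floor is 6 mm above the origin
- tape_measure: yellow and black tape measure standing on its edge on the bench in front of the case (not the one lying far right): 38 mm wide (its x, grasp across it), 78 mm long (y, metal hook at the -y end), 67 mm high, about 0.23 kg; origin mid-underside. The solid body spans x -17 to 19 mm, y -27 to 39 mm. It fits the recess with its y along the holder's y, either way round
- screw_jar: clear jar of screws with a red lid, 66 mm across, 76 mm high, standing in the compartment without the holder; origin at the middle of its underside

How it is judged:
On the way, in this order (a step that is already met when the one before it is completed fails the run):
1. the door over the holder has been slid open, at least 90 mm (((y of holder in the frame of case above 0 m and value of joint upper_door above 0.09 m) or (y of holder in the frame of case below 0 m and value of joint lower_door above 0.09 m))), for 0.2 s.
2. the tape measure stands in the holder's recess (x of tape_measure in the frame of holder between -0.012 and 0.012 m and y of tape_measure in the frame of holder between -0.022 and 0.022 m and z of tape_measure in the frame of holder between 0.002 and 0.012 m and angle between tape_measure's own z axis and vertical below 0.15 rad), for 0.2 s.
At the end, for the whole second after the job is handed in: The tape measure stands upright (within 8 degrees) and at rest on the floor of the holder's recess (its underside 2 to 12 mm above the holder's underside, its origin within 12 mm of the holder's middle in x and 22 mm in y), and both doors are shut to within 9 mm of their stops (all of step 2 and linear speed of tape_measure below 0.02 m/s and value of joint each of upper_door, lower_door below 0.009 m); the robot touches nothing.
It fails at once if the jar of screws is moved by more than 25 mm or tipped (distance of screw_jar from where it was at the start of the episode above 0.025 m or angle between screw_jar's own z axis and vertical above 0.3 rad).
It fails at once if the tape measure is dropped (falls free of the fingers faster than 0.7 m/s, about 25 mm) (contact force between tape_measure and the fingers below 0.05 N and linear speed of tape_measure above 0.7 m/s).
It also fails if it takes over 51 s, if anything falls off the work surface, if the arm or the gripper's body presses on something with over 40 N, if the wrist force passes 120 N, or if a joint passes its speed limit or range.

ROBOT

A 7-joint arm with a two-finger parallel gripper is mounted at the origin on a cart in front of the work surface, level with it; the furniture and walls round the work are solid. World frame = base frame: x ahead of the robot, y to its left, z up, the work surface at z = 0. Lengths are in m, angles in rad, forces in N, time in s.
With the tool pointing down it reaches from about 0.4 to 0.85 m from the base axis. Payload 4.4 kg.
Tool frame: the origin (TCP) lies at the centre of the arm's flange, where the gripper is bolted on; the fingertips stand 199 mm ahead of it and the grasp point (between the pads) lies 180 mm ahead of it (bot.grip_point_offset is the distance from the TCP to the grasp point, in m); z points along the fingers, y is the line along which they close (so a half turn about z gives the same grasp; the last joint's range is limited). The gripper opens to 94 mm and grips with 3 to 60 N. Pads are 16 mm wide; open, the fingers measure 119 mm over their backs; the gripper's body (75 mm by 177 mm) begins 78 mm behind the grasp point.
Start: joints at [1.232, 0.628, 0.038, 1.517, -0.027, 0.996, -0.02], TCP at [0.175, -0.626, 0.405] pointing down, gripper open.
Joint ranges: [-3.06, 3.06], [-0.37, 2.12], [-1.25, 1.32], [0.18, 2.47], [-1.1, 4.24], [0.23, 1.98], [-2.94, 2.94]. Speed limits (rad/s): [2.57, 2.57, 3.14, 3.14, 3.14, 3.14, 3.14].

INTERFACE

Orientations are given as a unit quaternion [w, x, y, z].
In Python, from plant import bot, effector, monitor, viewer, job_done, models gives the robot as it stands. Calls block until the motion is done:
- bot.goto(position, orientation): joint-space move of the TCP to a pose.
- bot.servo_line(position, orientation=None, max_speed=0.15): straight line of the TCP; orientation=None keeps the orientation; max_speed is the mean speed in m/s.
- bot.move_joints(angles): joint-space move.
- effector.move_gripper(opening, newtons=None): finger opening in m; newtons is the grip in N (None keeps the last); returns when the fingers have stopped.
- bot.pause(seconds).
- bot.inverse_kinematics(position, orientation): joint angles nearest the present ones, or None.
- monitor.observe(): the state.
- viewer.capture(name): name is "scene" or "top" or "wrist"; returns a dict with "image" (384x512x3 uint8, red, green, blue), "fov_y" (degrees; the focal length in pixels is half the picture's height over the tangent of half this angle, whatever the lens; pixels are square), "cx", "cy" (the principal point, pixels), "eye" and "rotation" of the camera in the world. Camera axes: x right, y down, z forward; pixel columns grow to the right and rows downward; lengths in m; the calibration is good to about 2 mm. A picture is of the moment at which its call begins. There is no depth.
A pose or a line that the arm cannot do raises bot.IKError and nothing moves.
- job_done(): hands the job in; it is judged then, once.
Trained networks look in the newest picture that a camera, given by its name, has taken for a name from the list of things; names that differ only in an ending like _2 or _b are one class to them, and where a whole thing is asked for, a point or a joint stands for the part that bears it (a point fixed in the world has none). Each returns a list of dicts, best first, with "p" (0 to 1); they miss things now and then, are a little off and sometimes report something else, mostly with a low value. They report only what shows in the picture. A call takes as long as a camera call.
- models.trace(target, camera): "mask" (384x512 bool, what is visible of it) and "xy" ([column, row] in pixels, amid what is visible of it).
The state is a dict: "clock": time; "joint_pos": joint angles; "joint_vel": joint speeds; "joint_torque": joint torques, N m; "ee_pos": TCP position; "orientation": TCP orientation; "force": force on the tool from outside, world axes, zero at the start; "moment": the same for the moment, N m; "opening": finger opening in m; "finger_force": force on a finger pad.
Only numpy, scipy, OpenCV 4.12 (cv2) and the standard library are available. Lean on these libraries where they do the work, as an engineer would, in place of code of your own. Each camera call takes 0.05 s, during which the arm holds its last target. There are 200 camera calls.

## Working session

There is one attempt and no reset: what is moved stays moved. The work goes in short steps, each a Python script; the robot and the scene stay as the last script left them, time stands still between calls to the robot, and variables do not carry over. Pictures are saved under pics/ and viewed, at most 10 in all, crops included, and the job is handed in when it is done.

```bash
mkdir -p pics; ls; cat > h.py <<'E'
import numpy as np, cv2
from plant import bot, effector, monitor, viewer, job_done, models
def cam(n):
    c=viewer.capture(n); im=c["image"]; f=im.shape[0]/2/np.tan(np.radians(c["fov_y"])/2)
    c["K"]=np.array([[f,0,c["cx"]],[0,f,c["cy"]],[0,0,1]]); c["R"]=np.array(c["rotation"]).reshape(3,3); c["eye"]=np.array(c["eye"]); return c
def save(c,p): cv2.imwrite(p,c["image"][:,:,::-1])
def at_z(c,px,z):
    d=c["R"]@np.linalg.inv(c["K"])@np.array([px[0],px[1],1.]); return c["eye"]+d*(z-c["eye"][2])/d[2]
def proj(c,P):
    q=(np.atleast_2d(P)-c["eye"])@c["R"]; return np.stack([c["K"][0,0]*q[:,0]/q[:,2]+c["cx"],c["K"][1,1]*q[:,1]/q[:,2]+c["cy"]],1)
E
python3 - <<'E'
from h import *
s=monitor.observe(); print(s["clock"],s["ee_pos"],s["orientation"],s["force"])
ims=[]
for n in("scene","top"):
    c=cam(n); save(c,f"pics/{n}0.png"); print(n,c["eye"],c["R"].round(3).tolist(),c["fov_y"],c["cx"],c["cy"])
    for t in("tape_measure","upper_door_pull","lower_door_pull","holder","screw_jar","case"):
        for r in models.trace(t,n)[:3]:
            print(t,round(r["p"],2),np.round(r["xy"],1),at_z(c,r["xy"],.03).round(3),r["mask"].sum())
E
```

```text
pics
plant.py
0.0 [ 0.17507255 -0.62568166  0.40379443] [-9.06500480e-04  9.90715507e-01  1.35948321e-01 -1.31829477e-04] [0.35612701 0.45404025 0.28773707]Traceback (most recent call last):
  File "<stdin>", line 5, in <module>
  File "h.py", line 5, in cam
    c["K"]=np.array([[f,0,c["cx"]],[0,f,c["cy"]],[0,0,1]]); c["R"]=np.array(c["rotation"]).reshape(3,3); c["eye"]=np.array(c["eye"]); return c
                                                                   ~~~~~~~~~~~~~~~~~~~~~~~~~~~~~~~^^^^^
ValueError: cannot reshape array of size 4 into shape (3,3)
```

```bash
sed -i 's/np.array(c\["rotation"\]).reshape(3,3)/Rot.from_quat(c["rotation"],scalar_first=True).as_matrix()/; 1a from scipy.spatial.transform import Rotation as Rot' h.py
python3 - <<'E'
from h import *
for n in("scene","top"):
    c=cam(n); save(c,f"pics/{n}0.png"); print(n,c["eye"],c["R"].round(3).tolist(),c["fov_y"],c["cx"],c["cy"])
    for t in("tape_measure","upper_door_pull","lower_door_pull","holder","screw_jar","case"):
        for r in models.trace(t,n)[:3]:
            print(t,round(r["p"],2),np.round(r["xy"],1),at_z(c,r["xy"],.03).round(3),r["mask"].sum())
E
```

```text
scene [0.08572203 0.35241582 0.56045051] [[-0.847, -0.314, 0.429], [-0.531, 0.464, -0.709], [0.024, -0.829, -0.559]] 47.13833599610284 255.7029224620185 195.26557096457577
tape_measure 0.76 [300.9 217.9] [ 0.374 -0.302  0.03 ] 870
upper_door_pull 0.85 [192.  185.4] [ 0.63  -0.274  0.03 ] 5764
lower_door_pull 0.59 [255.3 144.2] [ 0.619 -0.521  0.03 ] 3003
holder 0.37 [252.9 143.4] [ 0.627 -0.521  0.03 ] 3011
case 0.88 [208.9 187.6] [ 0.594 -0.288  0.03 ] 18456
case 0.2 [254.3 144.1] [ 0.622 -0.52   0.03 ] 3039
top [ 0.28989308 -0.26261717  1.09830857] [[-0.014, -0.983, 0.181], [-1.0, 0.016, 0.01], [-0.013, -0.181, -0.983]] 45.91706884212482 258.15027772117725 189.47261600302886
tape_measure 0.85 [272.8 242.3] [ 0.36  -0.285  0.03 ] 501
upper_door_pull 0.8 [234.3 154.9] [ 0.573 -0.195  0.03 ] 6348
lower_door_pull 0.74 [321.  158.1] [ 0.562 -0.405  0.03 ] 5700
holder 0.17 [319.4 157.9] [ 0.562 -0.402  0.03 ] 5695
case 0.67 [275.  156.7] [ 0.567 -0.294  0.03 ] 16311
case 0.58 [273.8 241.5] [ 0.362 -0.287  0.03 ] 499
```

View pics/top0.png

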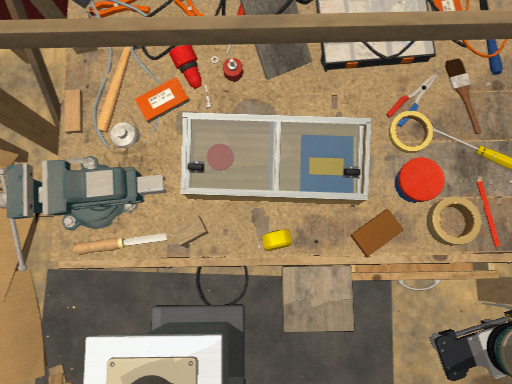

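View pics/scene0.png

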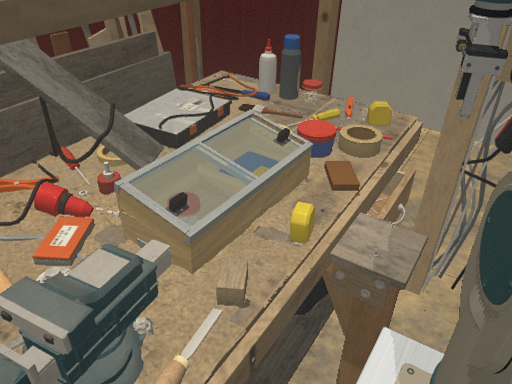

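```bash
cat > fit.py <<'E'
from h import *
from scipy.optimize import minimize
def wpose(p,V): 
    c,s=np.cos(p[2]),np.sin(p[2]); return V@np.array([[c,s,0],[-s,c,0],[0,0,1]])+np.array([p[0],p[1],0])
def cost(p,V,obs):
    t=0
    for c,m in obs:
        q=cv2.convexHull(proj(c,wpose(p,V)).astype(np.float32)); k=np.zeros(m.shape,np.uint8)
        k=np.zeros((m.shape[0]*4,m.shape[1]*4),np.uint8); cv2.fillConvexPoly(k,np.round((q+.5)*4*16-8).astype(int),1,shift=4)
        k=cv2.resize(k*255,m.shape[::-1],interpolation=cv2.INTER_AREA)/255.
        t+=1-np.minimum(k,m).sum()/np.maximum(k,m).sum()
    return t
def hullmask(m):
    m=m.astype(np.uint8); n,l,st,_=cv2.connectedComponentsWithStats(m); m=(l==1+st[1:,4].argmax()).astype(np.uint8)
    h=cv2.convexHull(cv2.findNonZero(m)); k=np.zeros_like(m); cv2.fillConvexPoly(k,h,1); return k.astype(float)
def fit(V,obs,p0):
    best=None
    for dy in(-.3,0,.3):
        p=np.array(p0)+[0,0,dy]; r=minimize(cost,p,(V,obs),method="Nelder-Mead",options=dict(initial_simplex=[p,p+[.02,0,0],p+[0,.02,0],p+[0,0,.15]],xatol=1e-4,fatol=1e-5))
        if best is None or r.fun<best.fun: best=r
    return best
V_case=np.array([[x,y,z] for y in(-.21,.21) for x,z in((-.09,0),(.09,0),(-.09,.094),(.09,.132))])
V_tape=np.array([[x,y,z] for x in(-.018,.018) for y in(-.033,.033) for z in(0,.067)])
E
python3 - <<'E'
from fit import *
C={n:cam(n) for n in("scene","top")}
mk=lambda t:{n:hullmask(models.trace(t,n)[0]["mask"]) for n in C}
for t,V,p0 in(("case",V_case,[.58,-.29,0]),("tape_measure",V_tape,[.36,-.285,.0])):
    m=mk(t)
    for s in(["scene"],["top"],["scene","top"]):
        r=fit(V,[(C[n],m[n]) for n in s],p0); print(t,s,r.x.round(4),round(r.fun,3))
for n,box in(("top",[(188,160,208,176),(340,164,362,182)]),("scene",[(166,190,192,218),(272,124,294,146)])):
    g=C[n]["image"].max(2)
    for b in box:
        w=g[b[1]:b[3],b[0]:b[2]]<60; ys,xs=np.nonzero(w); print(n,b,xs.min()+b[0],xs.max()+b[0],ys.min()+b[1],ys.max()+b[1],(xs.mean()+b[0]).round(1),(ys.mean()+b[1]).round(1))
c=C["scene"]["image"]; a=cv2.resize(c[105:250,110:330],None,fx=3.6,fy=3.6,interpolation=cv2.INTER_CUBIC); cv2.imwrite("pics/crop.png",a[:,:,::-1])
E
```

```text
case ['scene'] [ 0.5511 -0.2907 -0.0582] 0.017
case ['top'] [ 0.5499 -0.292  -0.0534] 0.022
case ['scene', 'top'] [ 0.5502 -0.2907 -0.055 ] 0.04
tape_measure ['scene'] [ 0.3628 -0.2857  0.2583] 0.148
tape_measure ['top'] [ 0.3651 -0.2909  0.2095] 0.137
tape_measure ['scene', 'top'] [ 0.3646 -0.2907  0.2414] 0.3
top (188, 160, 208, 176) 188 203 163 171 196.2 167.5
top (340, 164, 362, 182) 344 359 169 176 351.5 172.1
scene (166, 190, 192, 218) 169 186 193 211 177.8 202.1
scene (272, 124, 294, 146) 277 289 129 142 282.9 135.4
```

View pics/crop.png

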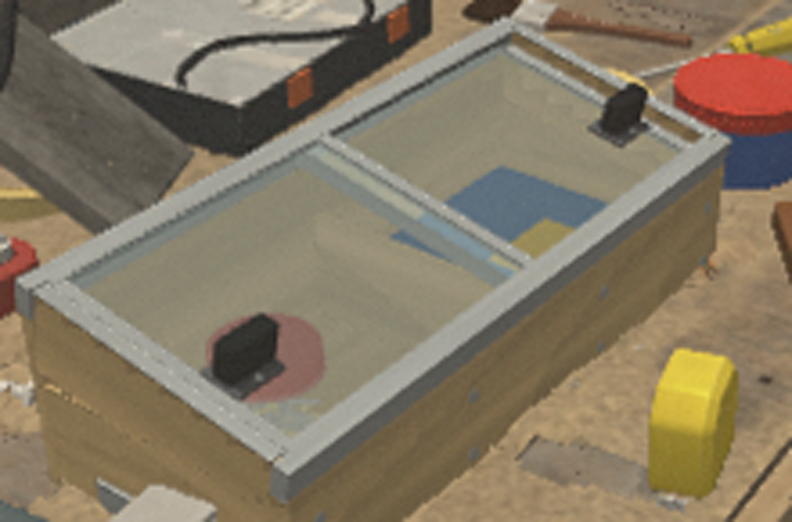

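```bash
cat >> h.py <<'E'
CASE=np.array([.5502,-.2907]); YAW=-.055
Rc=Rot.from_euler("z",YAW).as_matrix()
def c2w(P): return Rc@np.array(P)+np.r_[CASE,0]
def w2c(P): return Rc.T@(np.array(P)-np.r_[CASE,0])
def ori(yaw,tilt,sgn):
    "tool y along sgn*x of a frame turned by yaw and pitched up by tilt"
    R=Rot.from_euler("z",yaw).as_matrix()@Rot.from_euler("y",-tilt).as_matrix()
    y=sgn*R[:,0]; z=-R[:,2]; M=np.stack([np.cross(y,z),y,z],1); return Rot.from_matrix(M).as_quat(scalar_first=True),z
OFF=bot.grip_point_offset
E
python3 - <<'E'
from h import *
from scipy.optimize import least_squares
C={n:cam(n) for n in("scene","top")}
for a,b in((( 196.2,167.5),(177.8,202.1)),((351.5,172.1),(282.9,135.4))):
    r=least_squares(lambda P:np.r_[proj(C["top"],P)[0]-a,proj(C["scene"],P)[0]-b],[.55,-.3,.12]); print(r.x.round(4),w2c(r.x).round(4),r.fun.round(2))
top=w2c(r.x)
for sgn in(1,-1):
    for nm,P,y,t in(("handle",[top[0],-.176,.14],YAW,.2094),("handle_open",[top[0],-.04,.14],YAW,.2094),("holder",[0,-.127,.064],YAW,0),("holderup",[0,-.127,.25],YAW,0)):
        q,z=ori(y,t,sgn); j=bot.inverse_kinematics(c2w(P)-OFF*z,q); print(sgn,nm,None if j is None else np.round(j,2))
    q,z=ori(.24,0,sgn); j=bot.inverse_kinematics(np.array([.365,-.29,.05])-OFF*z,q); print(sgn,"tape",None if j is None else np.round(j,2))
E
```

```text
[ 0.5247 -0.1146  0.118 ] [-0.0352  0.1745  0.118 ] [-0.55 -0.88  0.78  0.2 ]
[ 0.5085 -0.4608  0.1108] [-0.0323 -0.1722  0.1108] [-0.11 -0.24  0.26  0.05]
1 handle [ 0.96  0.73 -0.32  1.65  0.14  0.63  0.58]
1 handle_open [ 0.78  0.62 -0.29  1.89  0.16  0.47  0.36]
1 holder [ 0.73  0.87 -0.22  1.53  0.24  0.77  0.37]
1 holderup [ 0.77  0.67 -0.28  1.37  0.19  1.13  0.41]
1 tape [ 0.75  0.68 -0.2   2.16  0.39  0.34  0.46]
-1 handle [ 0.53  0.74  0.4   1.66 -0.65  0.73 -1.9 ]
-1 handle_open [ 0.34  0.64  0.38  1.9  -0.67  0.56 -2.01]
-1 holder [ 0.34  0.93  0.52  1.54 -0.57  0.83 -2.13]
-1 holderup [ 0.32  0.72  0.56  1.39 -0.39  1.15 -2.27]
-1 tape [ 0.42  0.7   0.29  2.16 -0.56  0.35 -1.73]
```

```bash
python3 - <<'E'
from h import *
q,z=ori(YAW,.2094,1)
n=-z
P=c2w([-.0345,-.176,.1225])
bot.goto(P+n*.10-OFF*z,q)
c=cam("wrist"); save(c,"pics/w1.png"); print(monitor.observe()["clock"],c["eye"],proj(c,P))
E
```

```text
2.5167 [ 0.45378788 -0.38214542  0.37633512] [[258.09281295 195.97160892]]
```

View pics/w1.png

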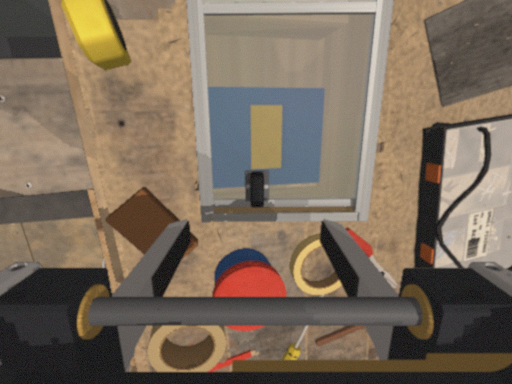

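```bash
python3 - <<'E'
from h import *
q,z=ori(YAW,.2094,1); n=-z
effector.move_gripper(.045,15)
P=c2w([-.0345,-.176,.1225])-n*.001
bot.servo_line(P-OFF*z,max_speed=.12)
s=monitor.observe(); print(s["clock"],s["force"])
effector.move_gripper(0,15)
s=monitor.observe(); print(s["clock"],s["opening"],s["force"],s["finger_force"])
T=P+Rc@[0,.140,0]
if .010<s["opening"]<.018:
    bot.servo_line(T-OFF*z,max_speed=.12)
    s=monitor.observe(); print(s["clock"],s["opening"],s["force"],s["ee_pos"]-(T-OFF*z))
    effector.move_gripper(.045)
    bot.servo_line(T+n*.08-OFF*z,max_speed=.2)
    c=cam("wrist"); save(c,"pics/w2.png"); 
    # look at tape
    q2,z2=ori(.24,0,1)
    effector.move_gripper(.094)
    bot.goto(np.array([.365,-.35,.17])-OFF*z2,q2)
    c=cam("wrist"); save(c,"pics/w3.png"); print(monitor.observe()["clock"])
    print([(r["p"],r["xy"]) for r in models.trace("tape_measure","wrist")], proj(c,[[.365,-.29,.067],[.365,-.29,0]]))
    a,b=[cv2.imread(f"pics/w{i}.png")[:,:,:] for i in(2,3)]; cv2.imwrite("pics/w23.png",cv2.resize(np.hstack([a[:,100:420],b]),(800,369)))
E
```

```text
4.4 [-0.41409263 -0.32683614  0.58622743]
4.9833 0.013724419781534051 [-0.00813652  0.56439608  1.78889304] 15.003156512975693
6.3 0.013517215047525148 [-0.85975201  2.08750014  7.0207265 ] [-3.30845610e-05  3.42999580e-04  2.56830361e-04]
9.1167
[(0.7, [265.3, 133.3])] [[269.47402917 138.95502988]
 [266.4260498  134.03963365]]
```

View pics/w23.png

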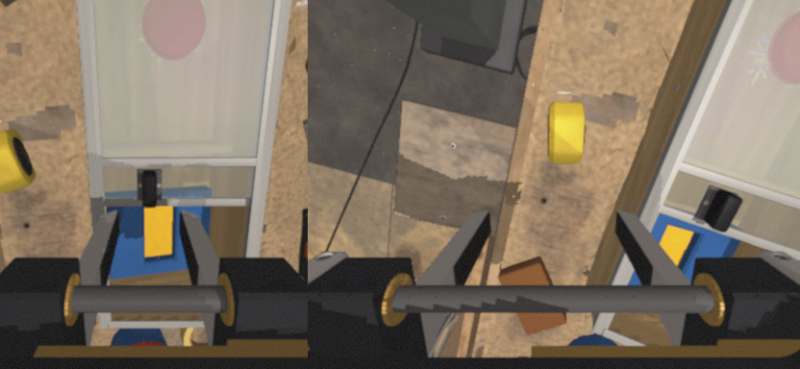

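```bash
python3 - <<'E'
from fit import *
c=cam("wrist"); t=cam("top")
r=models.trace("tape_measure","wrist")[0]; m=r["mask"].astype(np.uint8)
print(cv2.boundingRect(m),cv2.minAreaRect(cv2.findNonZero(m)))
im=c["image"].astype(int); ye=((im[...,0]>140)&(im[...,1]>110)&(im[...,2]<90)).astype(np.uint8)
for M in(m,ye*cv2.dilate(m,np.ones((15,15)))):
    f=fit(V_tape,[(c,hullmask(M))],[.365,-.29,.24]); print(f.x.round(4),round(f.fun,3))
for im0,cc,sl in((cv2.imread("pics/top0.png")[:,:,::-1],t,(150,185,300,345)),(c["image"],c,None)):
    im=im0.astype(int); y=((im[...,0]-im[...,2]>40)&(im[...,0]>100)&(im[...,1]-im[...,2]>20)).astype(np.uint8)
    if sl: k=np.zeros_like(y);k[sl[0]:sl[1],sl[2]:sl[3]]=1;y*=k
    n,l,st,ce=cv2.connectedComponentsWithStats(y)
    for i in range(1,n):
        if st[i,4]>200:
            b=cv2.boxPoints(cv2.minAreaRect(np.argwhere(l==i)[:,::-1].astype(np.float32)))
            print(st[i],ce[i].round(1),w2c(at_z(cc,ce[i],.014)).round(4),[w2c(at_z(cc,p,.014))[:2].round(3).tolist() for p in b])
E
```

```text
(248, 96, 40, 75) ((267.5, 133.0), (74.0, 39.0), 90.0)
[ 0.3627 -0.2879  0.2218] 0.106
[ 0.364  -0.2923  0.2378] 0.105
[309 157  35  18 569] [326.4 165.9] [ 0.0029 -0.1293  0.014 ] [[-0.018, -0.087], [0.024, -0.087], [0.024, -0.171], [-0.018, -0.17]]
[  185     0   248   297 41976] [295.  135.1] [-1.535e-01  1.000e-04  1.400e-02] [[-0.228, -0.249], [-0.249, 0.144], [-0.065, 0.168], [0.035, -0.234]]
[ 95 113  32  42 594] [107.6 135.4] [-0.3598 -0.0632  0.014 ] [[-0.371, -0.087], [-0.374, -0.041], [-0.34, -0.034], [-0.336, -0.079]]
[147 124  25  21 211] [160.4 134.1] [-0.302 -0.044  0.014] [[-0.323, -0.045], [-0.314, -0.028], [-0.286, -0.041], [-0.294, -0.058]]
[124 133  32  53 552] [141.7 159.9] [-0.3172 -0.0798  0.014 ] [[-0.342, -0.06], [-0.314, -0.044], [-0.288, -0.1], [-0.317, -0.117]]
[159 159  38  26 409] [179.2 173.3] [-0.2714 -0.0828  0.014 ] [[-0.293, -0.101], [-0.297, -0.071], [-0.255, -0.061], [-0.249, -0.09]]
[   0  171   45  100 2494] [ 14.9 217.4] [-0.4561 -0.1981  0.014 ] [[-0.471, -0.281], [-0.476, -0.142], [-0.426, -0.127], [-0.415, -0.264]]
[  46  185   45   46 1017]
[... 627 characters left out ...]
.075], [0.129, -0.093]]
[ 77 285  30  53 494] [ 87.8 306.3] [-0.3519 -0.3047  0.014 ] [[-0.374, -0.354], [-0.354, -0.261], [-0.33, -0.266], [-0.348, -0.361]]
[417 287  16  51 304] [426.9 314.2] [ 0.1067 -0.1796  0.014 ] [[0.073, -0.144], [0.088, -0.137], [0.135, -0.211], [0.119, -0.218]]
[138 325  36  47 988] [157.9 349.7] [-0.2438 -0.3512  0.014 ] [[-0.266, -0.398], [-0.253, -0.299], [-0.219, -0.305], [-0.229, -0.406]]
[ 169  325  128   47 4679] [227.4 345.8] [-0.1478 -0.3146  0.014 ] [[-0.22, -0.386], [-0.237, -0.303], [-0.064, -0.251], [-0.036, -0.331]]
[ 313  326   66   42 1602] [347.4 341.7] [ 0.0177 -0.2569  0.014 ] [[-0.032, -0.276], [-0.032, -0.213], [0.072, -0.233], [0.076, -0.299]]
```

```bash
python3 - <<'E'
from h import *
c=cam("wrist"); f=c["R"][:,2]; B=np.array([.3635,-.2915,.04])
g=c["eye"]+f*(B[2]-c["eye"][2])/f[2]; print(c["eye"],f)
d=B-c["eye"]; d[2]=0
s=monitor.observe(); bot.servo_line(s["ee_pos"]+d,max_speed=.2)
c=cam("wrist"); r=models.trace("tape_measure","wrist")[0]; m=r["mask"].astype(np.uint8)
print("eye",c["eye"],r["p"],cv2.boundingRect(m))
im=c["image"].astype(int); ye=((im[...,0]>140)&(im[...,1]>110)&(im[...,2]<90))&(cv2.dilate(m,np.ones((9,9)))>0)
U=Rot.from_euler("z",.235).as_matrix()
for M in(m>0,ye):
    px=np.argwhere(M)[:,::-1]
    Q=np.array([at_z(c,p,.04) for p in px])-B; Q=Q@U
    print("len", np.percentile(Q[:,1],[0,2,98,100]).round(4),"wid",np.percentile(Q[:,0],[0,2,98,100]).round(4))
x,y,w,h=cv2.boundingRect(m); a=c["image"][max(0,y-25):y+h+25,max(0,x-40):x+w+40]; cv2.imwrite("pics/t.png",cv2.resize(a,None,fx=4,fy=4)[:,:,::-1]); print(max(0,x-40),max(0,y-25),monitor.observe()["clock"])
E
```

```text
[ 0.34511293 -0.27094662  0.33003022] [ 0.06748588 -0.26939316 -0.96066278]
eye [ 0.36396943 -0.29165927  0.32990127] 0.78 (238, 73, 38, 76)
len [-0.0347 -0.0315  0.0357  0.0393] wid [-0.0172 -0.016   0.0199  0.0217]
len [-0.0347 -0.0326  0.0311  0.033 ] wid [-0.0172 -0.0166  0.0201  0.0213]
198 48 9.7583
```

View pics/t.png

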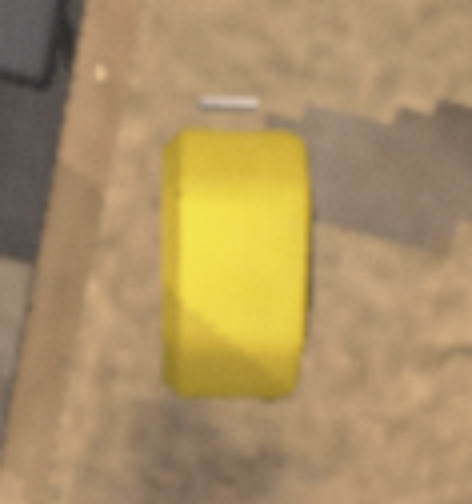

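```bash
python3 - <<'E'
from h import *
q,z=ori(.24,0,1); U=Rot.from_euler("z",.24).as_matrix()
B=np.array([.3635,-.2915,0])+U@[.0016,-.001,0]
effector.move_gripper(.07,30)
bot.goto(B+[0,0,.10]-OFF*z,q); bot.servo_line(B+[0,0,.05]-OFF*z,max_speed=.12)
print(monitor.observe()["force"])
effector.move_gripper(0,30)
s=monitor.observe(); print(s["clock"],s["opening"],s["force"],s["finger_force"])
if s["opening"]>.03:
    bot.servo_line(B+[0,0,.24]-OFF*z,max_speed=.25)
    q,z=ori(YAW,0,1)
    bot.goto(c2w([.002,-.20,.25])-OFF*z,q)
    s=monitor.observe(); print(s["clock"],s["opening"],s["force"],s["finger_force"])
    c=cam("wrist"); save(c,"pics/w4.png"); np.savez("w4.npz",K=c["K"],R=c["R"],eye=c["eye"],cx=c["cx"],cy=c["cy"],image=c["image"]); print(c["eye"])
    print(proj(c,[c2w([.003+a,-.128+b,.014]) for a in(-.023,.023) for b in(-.043,.043)]).round(1))
E
```

```text
[-0.55645695 -0.01088343 -0.14878453]
12.0333 0.03625642487142749 [0.3119395  0.59851453 2.5360737 ] 29.701435323804617
13.975 0.03624841163044814 [-0.24342346  0.64502546 -2.58497391] 29.673439096659422
[ 0.54364061 -0.40874458  0.408628  ]
[[241.8 152.6]
 [241.1  90. ]
 [273.2 152.7]
 [274.5  90.1]]
```

View pics/w4.png

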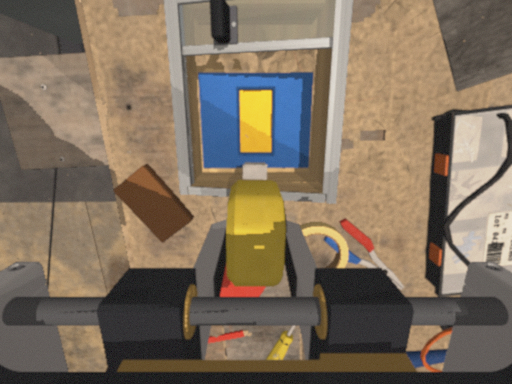

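```bash
python3 - <<'E'
from h import *
c=dict(np.load("w4.npz")); im=c["image"].astype(int)
y=((im[...,0]>150)&(im[...,2]<110)).astype(np.uint8); y[:85]=0;y[158:]=0;y[:,:225]=0;y[:,290:]=0
blue=((im[...,2]-im[...,0]>50)).astype(np.uint8); blue[:65]=0; blue[172:]=0; blue[:,:190]=0; blue[:,320:]=0
for M,z in((y,.014),(blue,.030)):
    n,l,st,ce=cv2.connectedComponentsWithStats(M); i=1+st[1:,4].argmax()
    Q=np.array([w2c(at_z(c,p,z)) for p in np.argwhere(l==i)[:,::-1]])
    print(st[i],np.percentile(Q[:,:2],[1,99],axis=0).round(4).tolist(),np.percentile(Q[:,:2],[1,99],axis=0).mean(0).round(4))
print(im[120,232:282,0],im[120,232:282,2])
E
```

```text
[ 239   90   33   62 1990] [[-0.0229, -0.1686], [0.0219, -0.085]] [-0.0005 -0.1268]
[ 199   73  113   95 7702] [[-0.0728, -0.1865], [0.0717, -0.0668]] [-0.0005 -0.1266]
[ 58  61  63  63  53  49  52 128 224 239 241 243 243 243 243 243 243 243
 243 243 243 243 243 243 244 243 243 243 243 243 243 243 243 244 243 243
 244 243 224 158  93  51  57  63  73  71  73  74  70  73] [156 159 158 157 146 134 115  97  77  58  57  63  60  56  62  61  60  58
  65  61  60  61  64  59  63  59  60  62  60  61  59  57  61  62  61  61
  63  58  53  72 107 127 150 172 188 191 191 190 186 191]
```

```bash
python3 - <<'E'
from h import *
q,z=ori(YAW,0,1)
G=lambda zz:c2w([.0,-.133,zz])-OFF*z
bot.servo_line(G(.25),q,max_speed=.2)
bot.servo_line(G(.088),max_speed=.15)
f0=monitor.observe()["force"]; print(f0)
for zz in(.080,.074,.069,.0655,.0635):
    bot.servo_line(G(zz),max_speed=.05); s=monitor.observe(); df=np.array(s["force"])-f0; print(zz,df.round(1),s["opening"])
    if np.linalg.norm(df)>8: break
c=cam("wrist"); save(c,"pics/w5.png"); print(s["clock"])
E
```

```text
[-0.27549427  0.75056608 -2.03257134]
0.08 [ 0.2 -0.8  0.3] 0.0363777500004501
0.074 [ 0.6 -0.6 -1. ] 0.03627554744711403
0.069 [ 0.3 -0.4 -1.1] 0.03610035266583285
0.0655 [-0.   0.3 -0.7] 0.03608921224290207
0.0635 [-1.3 -0.3  5.1] 0.03603499993823531
17.0667
```

View pics/w5.png

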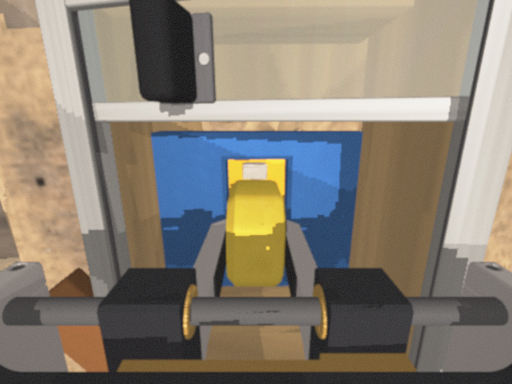

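```bash
python3 - <<'E'
from h import *
q,z=ori(YAW,0,1)
effector.move_gripper(.055)
bot.servo_line(c2w([0,-.133,.20])-OFF*z,max_speed=.15)
q,z=ori(YAW,.2094,1); n=-z
P=c2w([-.0345,-.176,.1225])-n*.001; T=P+Rc@[0,.140,0]
effector.move_gripper(.045,15)
bot.goto(T+n*.06-OFF*z,q)
c=cam("top"); save(c,"pics/top2.png")
bot.servo_line(T-OFF*z,max_speed=.12)
f0=np.array(monitor.observe()["force"]); effector.move_gripper(0,15)
s=monitor.observe(); print(s["clock"],s["opening"],np.array(s["force"])-f0)
if .010<s["opening"]<.018:
    for d in(.01,.002,0,-.002):
        bot.servo_line(P+Rc@[0,d,0]-OFF*z,max_speed=.12 if d==.01 else .03); s=monitor.observe(); df=np.array(s["force"])-f0; print(d,df.round(1),s["opening"])
        if df[1]>8: break
    effector.move_gripper(.045)
    bot.servo_line(P+n*.10-OFF*z,max_speed=.2)
    c=cam("wrist"); save(c,"pics/w6.png"); c=cam("top"); save(c,"pics/top3.png")
    print(monitor.observe()["clock"])
    a=cv2.imread("pics/w6.png"); b=cv2.imread("pics/top3.png")[100:210,170:380]; cv2.imwrite("pics/end.png",np.vstack([cv2.resize(a,(440,330)),cv2.resize(b,(440,230))]))
E
```

```text
20.9083 0.014246129120534154 [-1.15703301 -0.28006361  2.49363657]
0.01 [ 0.  -1.1  3.7] 0.013820980005414643
0.002 [0.4 1.  4.9] 0.013881371239730015
0 [-0.4  0.9  4.8] 0.013706542251816866
-0.002 [0.2 0.8 4.9] 0.013962120625964157
24.475
```

View pics/end.png

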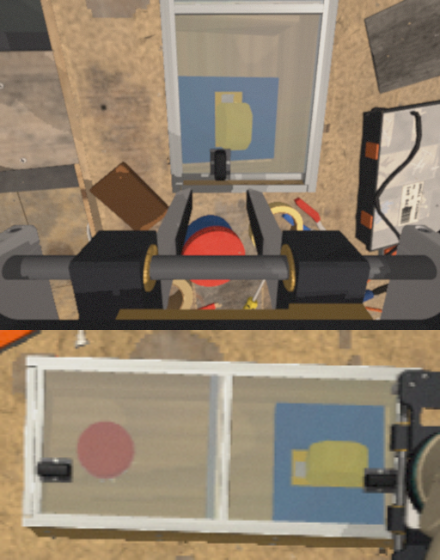

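```bash
python3 - <<'E'
from h import *
for f in("w1","w6"):
    g=cv2.imread(f"pics/{f}.png").max(2)[160:215,240:280]<60; ys,xs=np.nonzero(g); print(f,xs.min()+240,xs.max()+240,ys.min()+160,ys.max()+160,xs.mean()+240,ys.mean()+160)
print(bot.grip_point_offset)
c=cam("wrist"); t=cam("top")
U=np.array([[x,y,z] for z in(0.014,.081) for x,y in((-.019,-.039),(.017,-.039),(.017,.027),(-.019,.027))])
U[:,1]*=1
V=U.copy(); V[:,0]=-U[:,0]*1; 
box=np.array([c2w([.0005+a,-.133+b,z]) for z in(.014,.081) for a,b in((-.018,-.033),(.018,-.033),(.018,.033),(-.018,.033))])
ims=[]
for cc,(x0,y0,x1,y1),k in((c,(190,80,330,220),4),(t,(290,130,370,210),7)):
    im=cv2.resize(cc["image"][y0:y1,x0:x1],(560 if 0 else 390,390),interpolation=cv2.INTER_CUBIC)[:,:,::-1].copy(); s=390/(x1-x0)
    p=((proj(cc,box)-[x0,y0]+.5)*s).astype(np.int32)
    cv2.polylines(im,[p[:4]],1,(0,0,255),1); cv2.polylines(im,[p[4:]],1,(0,255,0),1); ims.append(im)
cv2.imwrite("pics/chk.png",np.hstack(ims))
E
```

```text
w1 246 264 171 206 255.37753222836096 188.54696132596686
w6 246 266 174 209 254.9794776119403 191.58955223880596
0.1804
```

View pics/chk.png

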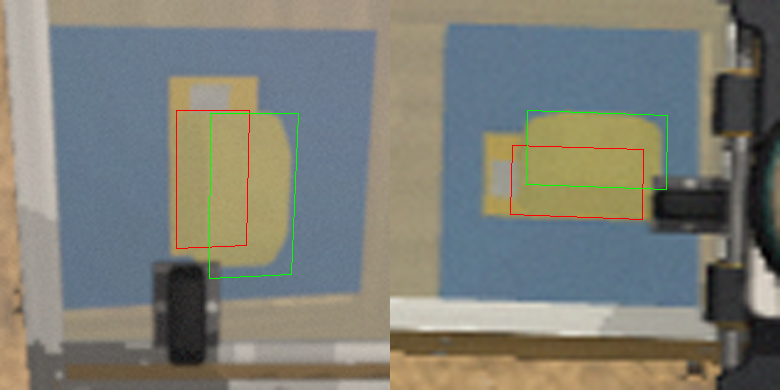

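```bash
python3 - <<'E'
from h import *
q,z=ori(YAW,.2094,1); n=-z
P=c2w([-.0345,-.178,.1225])-n*.001
bot.servo_line(P-OFF*z,max_speed=.15)
effector.move_gripper(0,15); f0=np.array(monitor.observe()["force"])
for d in range(1,6):
    bot.servo_line(P-Rc@[0,d*.0015,0]-OFF*z,max_speed=.03); df=Rc.T@(np.array(monitor.observe()["force"])-f0); print(d*1.5,df.round(1))
    if df[1]>5: break
effector.move_gripper(.045)
bot.servo_line(P+n*.10-OFF*z,max_speed=.2)
c=cam("wrist"); save(c,"pics/w7.png")
for f in("w1","w7"):
    g=cv2.imread(f"pics/{f}.png").max(2)[160:220,240:280]<60; ys,xs=np.nonzero(g); print(f,ys.min()+160,ys.max()+160)
print([ (r["p"],np.round(r["xy"])) for r in models.trace("tape_measure","wrist")[:1]],monitor.observe()["clock"])
E
```

```text
1.5 [-0.7  2.1  3.6]
3.0 [0.6 1.8 4.4]
4.5 [0.3 2.3 4. ]
6.0 [-1.9  4.8  6.2]
7.5 [-1.4  6.6  7.5]
w1 171 206
w7 176 211
[] 28.6417
```

```bash
python3 -c "
from h import *
print(job_done())"
```

```text
the job is handed in; nothing more can be done
None
```

The tape measure is standing upright in the holder's recess, and I pushed the lower door shut until it met its stop. I left the upper door and the jar alone, then handed the job in at about 29 s; no verdict came back.

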